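# Let the patio fan down on its ratchet winder

### The arm

A 7-joint arm with a two-finger parallel gripper is mounted at the origin on the work surface. World frame = base frame: x ahead of the robot, y to its left, z up, the work surface at z = 0. Lengths are in m, angles in rad, forces in N, time in s.
With the tool pointing down it reaches from about 0.425 to 1.025 m from the base axis. Payload 9.4 kg.
Tool frame: the origin (TCP) lies midway between the tips of the shut fingers; the grasp point (between the pads) lies 19 mm behind it; z points along the fingers, y is the line along which they close (so a half turn about z gives the same grasp; the last joint's range is limited). The gripper opens to 85 mm and grips with 20 to 120 N. Pads are 22 mm wide; open, the fingers measure 114 mm over their backs; the gripper's body (76 mm by 85 mm) begins 54 mm behind the grasp point. The pads swing forward as they close: fully open they stand 13 mm farther back than shut.
Start: joints at [-0.077, 0.599, -0.003, 1.599, 0.002, 0.943, -0.08], TCP at [0.725, -0, 0.231] pointing down, gripper open.
Joint ranges: [-2.57, 2.57], [-0.35, 1.97], [-1.29, 1.29], [0.11, 2.56], [-1.05, 4.19], [0.11, 1.86], [-2.63, 2.63]. Speed limits (rad/s): [2.22, 2.22, 3.01, 3.01, 3.14, 3.14, 3.14].

### API

Orientations are given as a rotation vector (axis times angle).
In Python, from plant import arm gives the robot as it stands.
- The arm moves only by the tool step_arm, never from a script. Its argument "moves" is a list of rows, each an object with "translation": the shift along the world's x, y, z in cm, a list of three; "rotation": the turn, a rotation vector about the world's x, y, z in rad, a list of three; "hand": the finger opening in cm, from 0 to 8.54. A call has 1 to 8 rows; each row is the pose to reach, as a shift and turn from the pose commanded when the call began; what a row does not reach only later rows make up. A row lasts 1/10 s, in which the tool goes at most 50 mm and 8.59 degrees, less where a joint would pass 70% of its speed; a pose out of reach is approached as far as the arm can. A call with a gripper value outside its range is refused whole. The fingers move at their own pace and stop on an object; "grip_force" is the grip in N (left out, the last holds). Time passes only in rows, so rows that repeat a pose let the fingers close. It gives the time, the measured TCP pose, the force, the opening and the grip force at its end, in the units of the state.
- arm.get_state(): the state, without advancing time (a new reading comes with each control period).
- arm.camera(name): name is "scene" or "side" or "wrist"; returns a dict with "image" (400x640x3 uint8, red, green, blue), "fov_y" (degrees; the focal length in pixels is half the picture's height over the tangent of half this angle, whatever the lens; pixels are square), "cx", "cy" (the principal point, pixels), "xyz" and "orientation" of the camera in the world. Camera axes: x right, y down, z forward; pixel columns grow to the right and rows downward; lengths in m; the calibration is good to about 2 mm. A picture is of the moment at which its call begins. There is no depth.
- arm.sign_off(): hands the job in; it is judged then, once.
The state is a dict: "clock": time; "joint_pos": joint angles; "joint_vel": joint speeds; "joint_efforts": joint torques, N m; "ee_pos": TCP position; "eef_rot": TCP orientation; "contact_force": force on the tool from outside, world axes, zero at the start; "wrist_torque": the same for the moment, N m; "finger_gap": finger opening in m; "gripper_force": force on a finger pad.
Only numpy, scipy, OpenCV 4.12 (cv2) and the standard library are available. Lean on these libraries where they do the work, as an engineer would, in place of code of your own. Each camera call takes 0.05 s, during which the arm holds its last target. There are 200 camera calls.

### The job

The patio fan stands wound up on its boom. Pinch the crank's trigger knob to the grip knob to lift the pawl out of the ratchet, let the crank turn back slowly under the fan's weight until the boom rests gently on its rubber stop, without letting the fan run away or forcing it down on the stop, then let go so that the pawl drops back. Leave the mug, dish, planter and tongs where they are.

Things in the scene. Friction and masses are not known exactly. Their poses are not given: they have to be found in the camera images.
- winder: The winder, fixed on the table: black base plate 300 x 140 mm, grey pedestal, fixed steel ratchet disc (76 mm radius) round the shaft on its +y side. Origin under the shaft at table height; its y axis lies along the level shaft, towards the crank side; the fan boom points to its +x side. Place and yaw vary.
- shaft (a point): Point on the level shaft axis, 130 mm above the table, in the middle of the pedestal (40 mm thick along the shaft). Its y axis lies along the shaft towards the crank. Crank and fan boom turn together about this axis.
- grip (a point): Point that moves with the crank, 150 mm from the shaft axis and 71 mm along the shaft from shaft: the centre of grip knob and trigger knob when fully squeezed together. Its y axis lies along the shaft, the way the trigger is squeezed. The crank stands upward; both knobs can be pinched from above across their flat outer faces, and nothing stands beside or over them.
- grip_knob (a point): Centre of the fixed black grip knob at the end of the crank arm: a round disc 26 mm across and 20 mm long, axis along the shaft. Its outer flat face is 90 mm along the shaft from shaft. From there to the trigger knob's outer flat face is 48 mm released, 38 mm fully squeezed.
- trigger_knob (a point): Centre of the sliding aluminium trigger knob, facing the grip knob on the pedestal side: a round disc 26 mm across, 10 mm long, on a plate that slides along the shaft direction on the crank arm.
- crank (a joint): Crank angle, rad, -0.02 to 1.2; growing raises the fan and leans the crank towards the winder's -x side. At 0 the crank stands 62 deg above the winder's +x, at 1 it stands 119 deg. It starts hanging on a ratchet tooth, near 0.77, 0.92 or 1.07; teeth every 0.15 rad stop it turning back unless the trigger is squeezed. Then the fan drives it back with 2 to 6 N at the knobs, for the hand to hold.
- trigger (a joint): How far the trigger knob is squeezed towards the grip knob: 0 to 0.010 m. A spring pushes it back with 4 N at the start, 8 N at full squeeze. The pawl slides with it: clear of the teeth above 0.007, and anywhere from 0 to 0.007 when let go (it may rest on a tooth's slope). Squeezing the knobs with 15 to 25 N brings it fully to its end.
- fan: The fan (150 mm across) on its aluminium boom, 0.38 to 0.65 kg, fixed to the crank's shaft; it swings down as the crank turns back. Origin on the shaft axis.
- fan_centre (a point): Centre of the fan, 170 mm out from the shaft axis. The boom comes to rest on a rubber-tipped stop rod standing on the base plate, 100 mm from the shaft; the rod's height varies and is not measured: the boom meets it at a crank angle anywhere from 0.1 to 0.45. The hand feels the crank's load fade away, then turn to resistance.
- mug: Grey ceramic mug, 82 mm wide, 95 mm high; origin at the centre of its underside. To be left alone.
- dish: Shallow glass dish, 150 mm wide, 35 mm high; origin at the centre of its underside. To be left alone.
- planter: Empty aluminium planter, 150 mm wide at the rim, 120 mm high; origin at the centre of its underside. To be left alone.
- tongs: Stainless steel tongs, 250 mm long, lying flat, 18 mm high; origin near their middle. To be left alone.

How it is judged:
By the outcome, as a careful person would: the job done as asked, in the order asked, and still so for the second after the job is handed in, with the robot touching nothing.
It also fails if it takes over 67 s, if anything falls off the work surface, if the arm or the gripper's body presses on something with over 40 N, if the wrist force passes 120 N, or if a joint passes its speed limit or range.

## Working session

There is one attempt and no reset: what is moved stays moved. The work goes in short steps, Python scripts to look and compute and a tool call to move; the robot and the scene stay as the last step left them, time stands still between calls to the robot, and variables do not carry over. Pictures are saved under pics/ and viewed, at most 10 in all, crops included, and the job is handed in when it is done.

Besides the shell and the picture viewer there is one more tool, called after ">>>" in YAML: its name, and indented under it one key for each argument. step_arm: Moves the arm, as the interface text tells. Its arguments: {"type":"object","properties":{"moves":{"type":"array"},"grip_force":{"type":"number"}},"required":["moves"]}

```bash
mkdir -p pics; cat > h.py <<'E'
import numpy as np, cv2
from scipy.spatial.transform import Rotation as R
from plant import arm
def shot(n,f):
    c=arm.camera(n); cv2.imwrite(f'pics/{f}.png',c['image'][:,:,::-1])
    np.save(f'pics/{f}.npy',{k:v for k,v in c.items()},allow_pickle=True); return c
def load(f): return np.load(f'pics/{f}.npy',allow_pickle=True).item()
def rot(c):
    o=np.array(c['orientation'],float); return R.from_matrix(o) if o.shape==(3,3) else R.from_rotvec(o)
def ray(c,u,v):
    f=200/np.tan(np.radians(c['fov_y'])/2)
    d=rot(c).apply([(u-c['cx'])/f,(v-c['cy'])/f,1]); return np.array(c['xyz']),d/np.linalg.norm(d)
def onz(c,u,v,z):
    o,d=ray(c,u,v); return o+d*(z-o[2])/d[2]
def tri(c1,p1,c2,p2):
    o,d=ray(c1,*p1);q,e=ray(c2,*p2)
    s=np.linalg.lstsq(np.c_[d,-e],q-o,rcond=None)[0]; a=o+s[0]*d;b=q+s[1]*e
    return (a+b)/2,np.linalg.norm(a-b)
def proj(c,p):
    f=200/np.tan(np.radians(c['fov_y'])/2)
    x=rot(c).inv().apply(np.array(p)-c['xyz']); return x[...,:2]/x[...,2:]*f+[c['cx'],c['cy']]
E
python3 - <<'E'
from h import *
a=shot('scene','s0');b=shot('side','d0')
for c in(a,b):print({k:v for k,v in c.items() if k!='image'})
cv2.imwrite('pics/both.png',cv2.resize(np.vstack([a['image'],b['image']])[:,:,::-1],None,fx=.75,fy=.75))
print(arm.get_state())
E
```

```text
{'fov_y': 52.95730938056874, 'cx': 320.6505893990424, 'cy': 194.8742613438334, 'xyz': array([1.10395538, 0.42280284, 0.96672178]), 'orientation': array([-1.21443849, -2.41475903,  0.89944389])}
{'fov_y': 50.428928176270844, 'cx': 321.227321447507, 'cy': 204.6246601317075, 'xyz': array([ 0.24109657, -0.79957355,  1.11921961]), 'orientation': array([-2.35090843,  0.48268453, -0.21558374])}
{'clock': 0.1, 'joint_pos': array([-0.07670691,  0.60003699, -0.00256716,  1.60006696,  0.00182456,
        0.94291215, -0.07978228]), 'joint_vel': array([-9.62284170e-04, -1.30765352e-03,  4.52180679e-04, -2.41302062e-03,
       -2.31454170e-03, -2.44011274e-05, -5.64847771e-04]), 'joint_efforts': array([ 5.48369339e-03, -7.77996039e+01,  1.57005854e+00, -2.58627266e+01,
        1.26505349e-02,  5.64093614e-03,  1.40001674e-05]), 'ee_pos': array([ 7.24565296e-01, -2.85659707e-07,  2.30502754e-01]), 'eef_rot': array([-2.22067300e+00, -2.22093337e+00,  1.72478094e-03]), 'contact_force': array([-0.24686481, -0.35514407, -0.76595024]), 'wrist_torque': array([-0.0348028 ,  0.02649846, -0.00392196]), 'gripper_force': 0.0, 'finger_gap': 0.08526316497870695}
```

View pics/both.png

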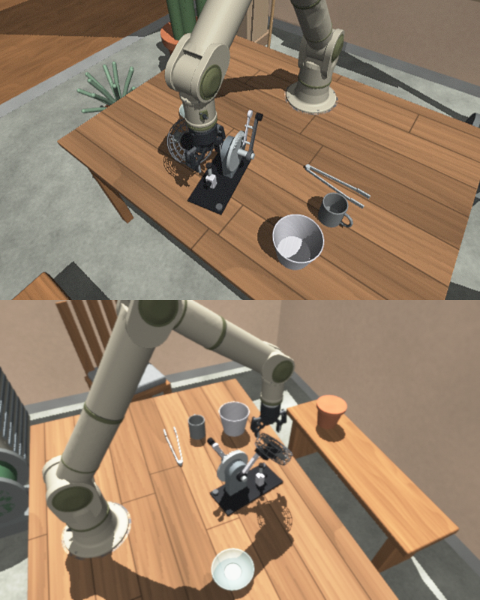

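The winder stands under and near the hand: about (305,215) in scene and (325,245) in side, both full-size pixels. The crank's knobs are near (340,155) in scene and (283,190) in side. I'll enlarge both.

```bash
python3 - <<'E'
from h import *
a=load('s0')['image'][125:295,210:370,::-1];b=load('d0')['image'][160:330,260:420,::-1]
cv2.imwrite('pics/crop.png',cv2.resize(np.hstack([a,b]),None,fx=2.5,fy=2.5,interpolation=cv2.INTER_CUBIC))
E
```

```text
(no output)
```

View pics/crop.png

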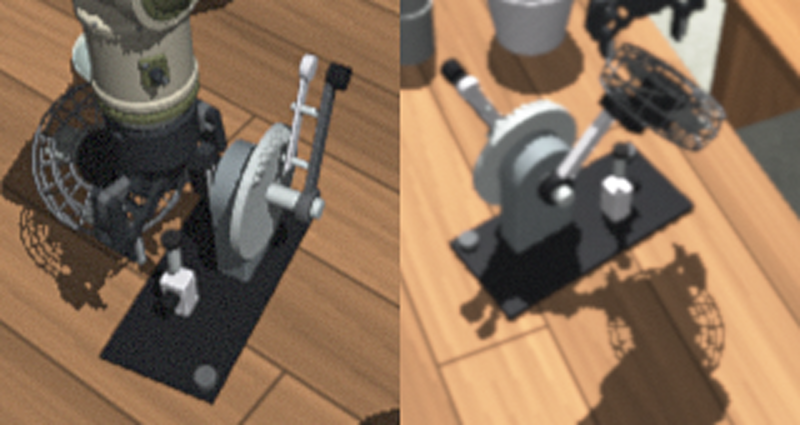

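```bash
python3 - <<'E'
from h import *
a=load('s0');b=load('d0')
S=lambda u,v:(210+u/2.5,125+v/2.5); D=lambda u,v:(260+(u-400)/2.5,160+v/2.5)
for p in [(101,355),(212,403)]: print('S',onz(a,*S(*p),.01))
for p in [(450,245),(513,318),(693,205),(635,152)]: print('D',onz(b,*D(*p),.01))
print('gripknob',tri(a,S(338,76),b,D(455,70)))
print('stoptip',tri(a,S(172,240),b,D(625,152)))
print('shaftend scene z.13',onz(a,*S(317,205),.13), 'boom hub side z.13',onz(b,*D(562,192),.13))
print('fan',tri(a,S(95,160),b,D(655,100)))
E
```

```text
S [ 0.78444603 -0.07985641  0.01      ]
S [0.75701293 0.05405417 0.01      ]
D [ 0.46071417 -0.01941486  0.01      ]
D [ 0.49404551 -0.1509265   0.01      ]
D [ 0.77921062 -0.08312263  0.01      ]
D [0.74988049 0.02992914 0.01      ]
gripknob (array([0.49821179, 0.02703611, 0.26726957]), np.float64(0.0008303231112731437))
stoptip (array([ 0.68234686, -0.05305121,  0.12903255]), np.float64(0.0039084073455395146))
shaftend scene z.13 [0.55455229 0.04311024 0.13      ] boom hub side z.13 [ 0.58604574 -0.08264     0.13      ]
fan (array([ 0.70445729, -0.09704599,  0.25200824]), np.float64(0.023797115903295838))
```

Measured: plate yaw ≈ 13.8°, its long side comes out at 0.296–0.305 m. The grip knob's radius is 0.149 m and its angle 113°, which fits the tooth at 0.92. I'll rise, turn −1.33 rad about z, and hover over the knobs.

>>> step_arm:
  moves:
    - {"translation": [0, 0, 5], "rotation": [0, 0, 0], "hand": 8.5}
    - {"translation": [0, 0, 10], "rotation": [0, 0, -0.14], "hand": 8.5}
    - {"translation": [-3, 0, 15], "rotation": [0, 0, -0.28], "hand": 8.5}
    - {"translation": [-7, 0.3, 18], "rotation": [0, 0, -0.42], "hand": 8.5}
    - {"translation": [-11, 0.6, 18], "rotation": [0, 0, -0.56], "hand": 8.5}
    - {"translation": [-15, 1, 18], "rotation": [0, 0, -0.7], "hand": 8.5}
    - {"translation": [-19, 1.4, 18], "rotation": [0, 0, -0.84], "hand": 8.5}
    - {"translation": [-22.8, 1.7, 18], "rotation": [0, 0, -0.98], "hand": 8.5}
  grip_force: 20

```text
clock: 0.9
ee_pos: [0.4949, 0.0172, 0.411]
eef_rot: [-3.008, -0.906, 0.001]
contact_force: [0.3, 0.3, 0.8]
finger_gap: 0.0851
gripper_force: 0.0
```

>>> step_arm:
  moves:
    - {"translation": [0, 0, 0], "rotation": [0, 0, -0.14], "hand": 8.5}
    - {"translation": [0, 0, 0], "rotation": [0, 0, -0.28], "hand": 8.5}
    - {"translation": [0, 0, 0], "rotation": [0, 0, -0.349], "hand": 8.5}
    - {"translation": [0, 0, 0], "rotation": [0, 0, -0.349], "hand": 8.5}
    - {"translation": [0, 0, 0], "rotation": [0, 0, -0.349], "hand": 8.5}

```text
clock: 1.4
ee_pos: [0.4969, 0.0171, 0.4111]
eef_rot: [3.118, 0.383, -0.001]
contact_force: [-0.3, 0.5, 0.2]
finger_gap: 0.0848
gripper_force: 0.0
```

```bash
python3 - <<'E'
from h import *
a=shot('scene','s1');b=shot('side','d1');w=shot('wrist','w1')
print({k:v for k,v in w.items() if k!='image'})
s=arm.get_state();print(s['clock'],s['ee_pos'],s['joint_pos'],R.from_rotvec(s['eef_rot']).as_matrix().round(3),s['contact_force'])
A=cv2.resize(a['image'][130:250,250:380],None,fx=3,fy=3,interpolation=2);B=cv2.resize(b['image'][160:280,260:390],None,fx=3,fy=3,interpolation=2)
W=cv2.resize(w['image'],None,fx=.6,fy=.6)
o=np.zeros((600,780,3),np.uint8);o[:360,:390]=A;o[:360,390:]=B;o[360:,:384]=W
cv2.imwrite('pics/c1.png',o[:,:,::-1])
E
```

```text
{'fov_y': 66.02552373669234, 'cx': 320.8811818770326, 'cy': 203.47587182833416, 'xyz': array([0.57702227, 0.0371178 , 0.55370432]), 'orientation': array([ 2.26051499, -1.76719133, -0.29191482])}
1.55 [0.49696782 0.01696556 0.41112594] [-0.35257785  0.14053178  0.23858492  1.87158406 -0.03651995  1.13406225
 -1.42852355] [[ 0.971  0.241 -0.   ]
 [ 0.241 -0.971 -0.   ]
 [-0.    -0.    -1.   ]] [ 0.06443243  0.32223124 -0.36192251]
```

View pics/c1.png

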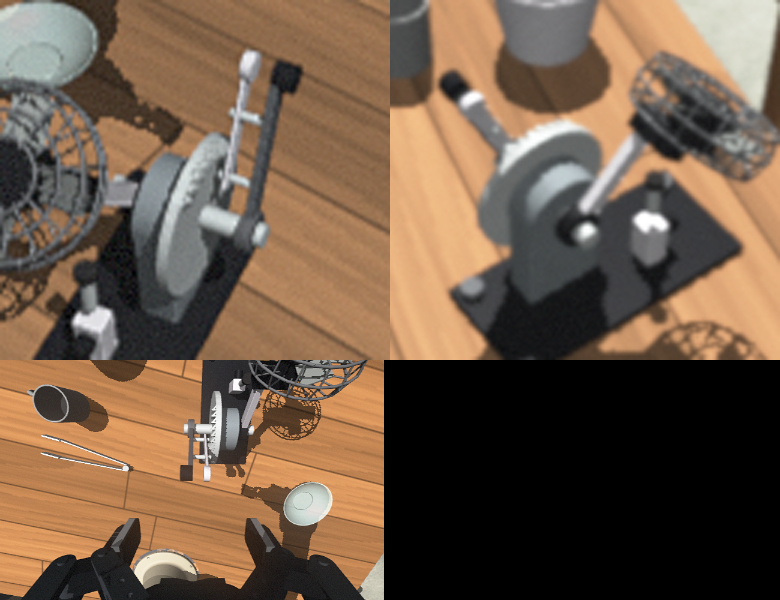

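Both knobs are clear: in wrist the grip knob is near (310,187) and the trigger near (345,188). In scene they're near (346,156) and (333,151), and in side the grip knob is near (281,188). I'll centre these with masks and triangulate.

```bash
python3 - <<'E'
from h import *
C={k:load(k) for k in('s1','d1','w1')}
def blob(k,u,v,dark,r=12):
    im=C[k]['image'].astype(int);u0,v0=u-r,v-r
    p=im[v0:v+r,u0:u+r]; m=(p.max(2)<45) if dark else ((p.min(2)>150)&(p.max(2)-p.min(2)<40))
    n,l,s,c=cv2.connectedComponentsWithStats(m.astype(np.uint8))
    i=1+np.argmin([np.hypot(*(x-r))-0.05*a[4] for x,a in zip(c[1:],s[1:])]); return c[i]+[u0,v0],s[i]
P={k:blob(k,*q,True) for k,q in dict(s1=(346,156),d1=(281,188),w1=(310,187)).items()}
T={k:blob(k,*q,False,8) for k,q in dict(s1=(333,151),w1=(345,188)).items()}
for n,D in(('grip',P),('trig',T)):
    print(n,D)
    A=np.zeros((3,3));b=np.zeros(3)
    for k,(p,_) in D.items():
        o,d=ray(C[k],*p);M=np.eye(3)-np.outer(d,d);A+=M;b+=M@o
    x=np.linalg.solve(A,b);print(x,{k:(proj(C[k],x)-D[k][0]).round(1) for k in D})
# expected points from model
y=np.radians(13.85);X=np.array([np.cos(y),np.sin(y),0]);Y=np.array([-np.sin(y),np.cos(y),0])
print('XY of grip in winder axes',x@X,x@Y)
w=C['w1']
for z in(.262,.266,.27): print(z,onz(w,*P['w1'][0],z),onz(w,*T['w1'][0],z))
E
```

```text
Traceback (most recent call last):
ValueError: attempt to get argmin of an empty sequence
```

```bash
cat > m.py <<'E'
from h import *
C={k:load(k) for k in('s1','d1','w1')}
def blob(k,u,v,dark,r=12):
    g=C[k]['image'].astype(int)[v-r:v+r,u-r:u+r]
    m=(g.max(2)<62) if dark else ((g.min(2)>140)&(g.max(2)-g.min(2)<45))
    n,l,s,c=cv2.connectedComponentsWithStats(m.astype(np.uint8))
    i=1+np.argmax(s[1:,4]); return c[i]+[u-r,v-r],s[i]+[u-r,v-r,0,0,0]
P={k:blob(k,*q,True,r) for k,(q,r) in dict(s1=((346,156),7),d1=((281,188),7),w1=((310,187),12)).items()}
T={k:blob(k,*q,False,8) for k,q in dict(s1=(333,151),w1=(345,188)).items()}
y=np.radians(13.85);X=np.array([np.cos(y),np.sin(y),0]);Y=np.array([-np.sin(y),np.cos(y),0])
for n,D in(('grip',P),('trig',T)):
    print(n,D)
    A=np.zeros((3,3));b=np.zeros(3)
    for k,(p,_) in D.items():
        o,d=ray(C[k],*p);M=np.eye(3)-np.outer(d,d);A+=M;b+=M@o
    x=np.linalg.solve(A,b);print(x,{k:(proj(C[k],x)-D[k][0]).round(1) for k in D},'winder XY',x@X,x@Y)
w=C['w1']
for z in(.26,.266): print(z,onz(w,*P['w1'][0],z),onz(w,*T['w1'][0],z))
E
python3 m.py; python3 -c "
from h import *
print(load('s1')['image'][149:164:2,337:353:2].max(2));print(load('w1')['image'][178:198:2,300:354:3].max(2))"
```

```text
grip {'s1': (array([344.95180723, 155.40963855]), array([340, 150,  11,  13,  83])), 'd1': (array([280.62222222, 188.44444444]), array([277, 185,   9,   8,  45])), 'w1': (array([320., 186.]), array([320, 181,   1,  11,  11]))}
[0.49661251 0.02334393 0.26643316] {'s1': array([-0.5, -0.8]), 'd1': array([1.4, 0.8]), 'w1': array([-5.3,  1.6])} winder XY 0.4877619590085109 -0.09621429551681591
trig {'s1': (array([332.54761905, 150.61904762]), array([330, 147,   7,   9,  42])), 'w1': (array([345. , 187.5]), array([340, 180,  11,  16, 176]))}
[ 0.50580856 -0.00536232  0.2712709 ] {'s1': array([ 0.5, -0. ]), 'w1': array([ 1.1, -0.5])} winder XY 0.48981891973825153 -0.12628728981290308
0.26 [0.49771922 0.01829835 0.26      ] [ 0.50219996 -0.00609497  0.26      ]
0.266 [0.49933928 0.01868281 0.266     ] [ 0.50372848 -0.00521219  0.266     ]
[[133 118 112 109 142 143 147 142]
 [127 144  98  36  41  76 104 148]
 [126 128  41  43  47  46  23 133]
 [128 127  28  41  43  44  37 119]
 [145 116  24  31  30  33  54 140]
 [148 118  80  27  28  22 107 126]
 [137 103  91  42 124  93 140 130]
 [136  85  88  51 152 151 143 142]]
[[152  74  69  68  70  65  66 141 218 215 216 212 214 176 214 208 194 213]
 [117  71  72  70  69  72  67 137 212 217 218 220 215 169 239 230 231 213]
 [127  75  76  70  74  73  72 179 210 208 213 214 216 166 247 242 238 199]
 [ 96  76  76  73  76  69  74 181 212 209 210 209 209 158 249 249 247 203]
 [101  74  78  73  74  71  76 183 208 209 209 211 209 157 252 250 251 223]
 [ 96  78  77  76  76  74  73 182 212 214 215 208 209 159 251 252 250 216]
 [ 97  74  74  73  75  77  72 189 219 219 217 213 211 152 251 251 250 203]
 [ 95  74  72  75  77  75  77 198 224 222 220 219 216 144 251 250 252 216]
 [100  74  70  70  67  69  70 195 224 220 223 222 222 145 247 247 247 194]
 [ 96  71  70  72  71  66  71 179 214 221 224 223 224 162 240 242 240 214]]
```

```bash
sed -i "s/<62/<(90 if k=='w1' else 62)/" m.py; python3 m.py; python3 -c "
from h import *
print(load('w1')['image'][166:212:2,300:320:4].max(2).T)
print(load('w1')['image'][188,296:358].max(1))
w=load('w1')
for u in(301.5,350.8):print(onz(w,u,188,.266))"
```

```text
grip {'s1': (array([344.95180723, 155.40963855]), array([340, 150,  11,  13,  83])), 'd1': (array([280.62222222, 188.44444444]), array([277, 185,   9,   8,  45])), 'w1': (array([310.48434238, 186.52400835]), array([301, 175,  20,  24, 479]))}
[0.49598859 0.02699862 0.2658086 ] {'s1': array([ 0.9, -0.2]), 'd1': array([0.8, 0.2]), 'w1': array([0.4, 0.7])} winder XY 0.48803104271909636 -0.09251651405631069
trig {'s1': (array([332.54761905, 150.61904762]), array([330, 147,   7,   9,  42])), 'w1': (array([345. , 187.5]), array([340, 180,  11,  16, 176]))}
[ 0.50580856 -0.00536232  0.2712709 ] {'s1': array([ 0.5, -0. ]), 'w1': array([ 1.1, -0.5])} winder XY 0.48981891973825153 -0.12628728981290308
0.26 [0.49492626 0.02730346 0.26      ] [ 0.50219996 -0.00609497  0.26      ]
0.266 [0.49660337 0.02750396 0.266     ] [ 0.50372848 -0.00521219  0.266     ]
[[224 221 220 206 212 151 152 117 127  96 101  96  97  95 100  96  99 115
  156 195 198 196 198]
 [222 222 218 211 211  69  77  75  75  75  78  75  77  72  66  71  67  67
  127 187 197 202 199]
 [213 223 217 214 214  63  68  70  71  73  75  73  74  72  73  69  69  65
  164 160 194 196 200]
 [207 225 226 228 228  62  70  69  74  76  74  76  75  77  67  71  72  60
  210 127 187 196 202]
 [104 100 106 104 110  62  67  65  72  75  74  74  75  76  66  72  71  64
  232 149 161 196 199]]
[209 211 217 174  96  70  73  78  75  69  77  80  73  76  74  73  76  72
  72  74  74  73  73  75  60 182 219 217 212 217 210 214 213 215 215 213
 210 208 210 209 209 212 192 159 242 253 251 251 252 252 250 249 250 254
 235 216 224 224 225 222 221 221]
[0.49305397 0.03562279 0.266     ]
[ 0.50460135 -0.01080854  0.266     ]
```

The grip knob is at (0.496, 0.027, 0.266), and the faces measure 47.8 mm apart against 48 mm expected. The squeezed centre is then about (0.498, 0.018, 0.266). I'll descend with the tool leaning back 0.2 rad.

>>> step_arm:
  moves:
    - {"translation": [0.1, 0, -4], "rotation": [0.024, -0.097, 0], "hand": 8.5}
    - {"translation": [0.3, 0.1, -8], "rotation": [0.048, -0.194, 0], "hand": 8.5}
    - {"translation": [0.5, 0.2, -11], "rotation": [0.048, -0.194, 0], "hand": 8.5}
    - {"translation": [0.5, 0.2, -13.5], "rotation": [0.048, -0.194, 0], "hand": 8.5}
    - {"translation": [0.5, 0.2, -15.5], "rotation": [0.048, -0.194, 0], "hand": 8.5}
    - {"translation": [0.5, 0.2, -16.5], "rotation": [0.048, -0.194, 0], "hand": 8.5}
    - {"translation": [0.5, 0.2, -16.5], "rotation": [0.048, -0.194, 0], "hand": 8.5}

```text
clock: 2.25
ee_pos: [0.5015, 0.0189, 0.2452]
eef_rot: [-3.08, -0.375, -0.305]
contact_force: [0.4, -0.0, 0.9]
finger_gap: 0.085
gripper_force: 0.0
```

```bash
python3 - <<'E'
from h import *
a=shot('scene','s2');b=shot('side','d2');w=shot('wrist','w2')
s=arm.get_state();print(s['clock'],s['ee_pos'],s['joint_pos'].round(3),R.from_rotvec(s['eef_rot']).as_matrix().round(3),s['contact_force'])
A=cv2.resize(a['image'][110:230,270:400],None,fx=3,fy=3,interpolation=2);B=cv2.resize(b['image'][130:250,220:350],None,fx=3,fy=3,interpolation=2)
W=cv2.resize(w['image'],None,fx=.6,fy=.6)
o=np.zeros((600,780,3),np.uint8);o[:360,:390]=A;o[:360,390:]=B;o[360:,:384]=W
cv2.imwrite('pics/c2.png',o[:,:,::-1])
E
```

```text
2.4 [0.50262933 0.01898524 0.2471557 ] [-0.293  0.247  0.193  2.224 -0.159  0.48  -1.305] [[ 0.951  0.24   0.194]
 [ 0.235 -0.971  0.048]
 [ 0.2    0.    -0.98 ]] [-0.54049634  0.36416843  0.72542805]
```

View pics/c2.png

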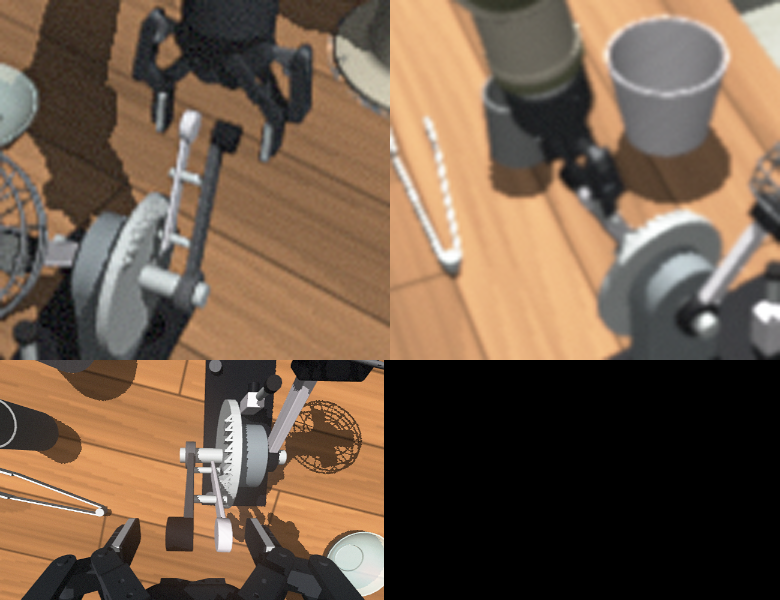

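The knobs sit squarely between the fingers: in wrist they span columns 166–232 of the reduced picture, with the finger tips at 140 and 247. The trigger side is nearer by the expected 5 mm. Now I'll squeeze.

>>> step_arm:
  moves:
    - {"translation": [0, 0, 0], "rotation": [0, 0, 0], "hand": 6}
    - {"translation": [0, 0, 0], "rotation": [0, 0, 0], "hand": 5}
    - {"translation": [0, 0, 0], "rotation": [0, 0, 0], "hand": 4.5}
    - {"translation": [0, 0, 0], "rotation": [0, 0, 0], "hand": 4}
    - {"translation": [0, 0, 0], "rotation": [0, 0, 0], "hand": 3.5}
    - {"translation": [0, 0, 0], "rotation": [0, 0, 0], "hand": 3}
    - {"translation": [0, 0, 0], "rotation": [0, 0, 0], "hand": 3}
  grip_force: 22

```text
clock: 3.1
ee_pos: [0.5028, 0.0199, 0.2479]
eef_rot: [-3.078, -0.374, -0.313]
contact_force: [-2.9, 2.8, 13.3]
finger_gap: 0.0373
gripper_force: 22.7
```

>>> step_arm:
  moves:
    - {"translation": [0, 0, 0], "rotation": [0, 0, 0], "hand": 3}
    - {"translation": [0, 0, 0], "rotation": [0, 0, 0], "hand": 3}
    - {"translation": [0, 0, 0], "rotation": [0, 0, 0], "hand": 3}

```text
clock: 3.4
ee_pos: [0.5028, 0.0199, 0.2478]
eef_rot: [-3.078, -0.374, -0.313]
contact_force: [-4.5, 2.6, 13.2]
finger_gap: 0.0376
gripper_force: 22.7
```

The trigger is squeezed to its end (37.6 mm). About 13 N pushes outward along the crank because the pads swing forward as they close. I'll relieve that with a small shift.

>>> step_arm:
  moves:
    - {"translation": [-0.04, 0.04, 0.07], "rotation": [0, 0, 0], "hand": 3}
    - {"translation": [-0.08, 0.08, 0.14], "rotation": [0, 0, 0], "hand": 3}
    - {"translation": [-0.08, 0.08, 0.14], "rotation": [0, 0, 0], "hand": 3}

```text
clock: 3.7
ee_pos: [0.5024, 0.0199, 0.2479]
eef_rot: [-3.079, -0.373, -0.312]
contact_force: [6.7, 1.0, -6.5]
finger_gap: 0.0372
gripper_force: 24.7
```

```bash
cat > f.py <<'E'
from h import *
import sys
y=np.radians(13.85);X=np.array([np.cos(y),np.sin(y),0]);Y=np.array([-np.sin(y),np.cos(y),0]);Z=np.array([0,0,1.])
F=[];P=[];M=[]
for i in range(1): s=arm.get_state();F.append(s['contact_force']);P.append(s['ee_pos'])
rt=R.from_rotvec(s['eef_rot']); d=rt.as_matrix()[:,2]
g=s['ee_pos']-.021*d
sh=np.array([.5985,-.0370+0,.13]) if 0 else None
print('t',s['clock'],'F',F[-1].round(2),'gap',s['finger_gap'],'FX,FY,FZ',F[-1]@X,F[-1]@Y,F[-1]@Z)
ox=.549; gx=g@X-ox; gz=g[2]-.13; th=np.arctan2(gz,gx)
print('grip rel',gx,gz,'r',np.hypot(gx,gz),'crank',th-np.radians(62),'tilt',np.arctan2(d@X,-d[2]))
er=np.cos(th)*X+np.sin(th)*Z; et=np.sin(th)*X-np.cos(th)*Z
print('radial',F[-1]@er,'tang(load +)',F[-1]@et,'ee',s['ee_pos'].round(4),'wt',s['wrist_torque']@Y,'j',s['joint_pos'].round(2))
E
python3 f.py
```

```text
t 3.7 F [ 6.75  0.97 -6.52] gap 0.03718578928470229 FX,FY,FZ 6.783590609843871 -0.6714057534974879 -6.520573241696949
grip rel -0.06062614837441549 0.1385086065322063 r 0.15119578019974694 crank 0.9012761313649225 tilt 0.2021235490523764
radial -8.693486568116018 tang(load +) 3.5997594714484147 ee [0.5024 0.0199 0.2479] wt -0.7974096590955894 j [-0.3   0.25  0.19  2.22 -0.16  0.48 -1.31]
```

The radial stiffness is about 15 N/mm, and the tangential load is +3.6 N, held by the hand. A helper will work out arc rows about the shaft.

```bash
cat > rows.py <<'E'
import numpy as np, sys
# args: crank now, total turn back, n rows, radial corr cm, Y corr cm ; TCP = rigid at radius rt, angle offset
y=np.radians(13.85);X=np.array([np.cos(y),np.sin(y),0]);Y=np.array([-np.sin(y),np.cos(y),0]);Z=np.array([0,0,1.])
c,tot,n,dr,dy=map(float,sys.argv[1:6])
# TCP rel shaft at crank 0.90: (-5.64, 11.79) cm
def p(c):
    a=.90-c; x0,z0=-5.64,11.79
    return (x0*np.cos(a)+z0*np.sin(a))*X+(-x0*np.sin(a)+z0*np.cos(a))*Z
for k in range(1,int(n)+1):
    a=tot*k/n; th=np.radians(62)+c-a
    t=p(c-a)-p(c)+(dr*(np.cos(th)*X+np.sin(th)*Z)+dy*Y)*min(1,2*k/n)
    print('{"translation": %s, "rotation": %s, "hand": 3},'%([round(float(v),2) for v in t],[round(float(v),4) for v in a*Y]),end=' ')
E
python3 rows.py .90 .1 8 -.05 0
```

```text
{"translation": [0.15, 0.04, 0.06], "rotation": [-0.003, 0.0121, 0.0], "hand": 3}, {"translation": [0.3, 0.07, 0.11], "rotation": [-0.006, 0.0243, 0.0], "hand": 3}, {"translation": [0.45, 0.11, 0.17], "rotation": [-0.009, 0.0364, 0.0], "hand": 3}, {"translation": [0.6, 0.15, 0.22], "rotation": [-0.012, 0.0485, 0.0], "hand": 3}, {"translation": [0.74, 0.18, 0.28], "rotation": [-0.015, 0.0607, 0.0], "hand": 3}, {"translation": [0.89, 0.22, 0.34], "rotation": [-0.018, 0.0728, 0.0], "hand": 3}, {"translation": [1.04, 0.26, 0.4], "rotation": [-0.0209, 0.085, 0.0], "hand": 3}, {"translation": [1.19, 0.29, 0.46], "rotation": [-0.0239, 0.0971, 0.0], "hand": 3},
```

>>> step_arm:
  moves:
    - {"translation": [0.15, 0.04, 0.06], "rotation": [-0.003, 0.0121, 0.0], "hand": 3}
    - {"translation": [0.3, 0.07, 0.11], "rotation": [-0.006, 0.0243, 0.0], "hand": 3}
    - {"translation": [0.45, 0.11, 0.17], "rotation": [-0.009, 0.0364, 0.0], "hand": 3}
    - {"translation": [0.6, 0.15, 0.22], "rotation": [-0.012, 0.0485, 0.0], "hand": 3}
    - {"translation": [0.74, 0.18, 0.28], "rotation": [-0.015, 0.0607, 0.0], "hand": 3}
    - {"translation": [0.89, 0.22, 0.34], "rotation": [-0.018, 0.0728, 0.0], "hand": 3}
    - {"translation": [1.04, 0.26, 0.4], "rotation": [-0.0209, 0.085, 0.0], "hand": 3}
    - {"translation": [1.19, 0.29, 0.46], "rotation": [-0.0239, 0.0971, 0.0], "hand": 3}

```text
clock: 4.5
ee_pos: [0.5136, 0.0224, 0.2527]
eef_rot: [-3.103, -0.376, -0.155]
contact_force: [2.8, -1.7, 5.0]
finger_gap: 0.0372
gripper_force: 23.4
```

```bash
python3 f.py; python3 rows.py .80 .1 8 0 0
```

```text
t 4.5 F [ 2.82 -1.73  4.98] gap 0.0371667298126485 FX,FY,FZ 2.3206443480140306 -2.3515417163833146 4.984712299852733
grip rel -0.04704647189682787 0.1436329832867116 r 0.15114166998475234 crank 0.8052255279711817 tilt 0.09975868893526187
radial 4.014716586191311 tang(load +) 3.7569665469408915 ee [0.5136 0.0224 0.2527] wt -0.4704652047729098 j [-0.32  0.29  0.22  2.13 -0.12  0.64 -1.35]
{"translation": [0.15, 0.04, 0.05], "rotation": [-0.003, 0.0121, 0.0], "hand": 3}, {"translation": [0.3, 0.07, 0.11], "rotation": [-0.006, 0.0243, 0.0], "hand": 3}, {"translation": [0.45, 0.11, 0.16], "rotation": [-0.009, 0.0364, 0.0], "hand": 3}, {"translation": [0.6, 0.15, 0.21], "rotation": [-0.012, 0.0485, 0.0], "hand": 3}, {"translation": [0.75, 0.19, 0.25], "rotation": [-0.015, 0.0607, 0.0], "hand": 3}, {"translation": [0.91, 0.22, 0.3], "rotation": [-0.018, 0.0728, 0.0], "hand": 3}, {"translation": [1.06, 0.26, 0.34], "rotation": [-0.0209, 0.085, 0.0], "hand": 3}, {"translation": [1.21, 0.3, 0.38], "rotation": [-0.0239, 0.0971, 0.0], "hand": 3},
```

The crank follows to about 0.80 with a steady load of 3.8 N. I'll continue.

>>> step_arm:
  moves:
    - {"translation": [0.15, 0.04, 0.06], "rotation": [-0.003, 0.0121, 0.0], "hand": 3}
    - {"translation": [0.3, 0.07, 0.12], "rotation": [-0.006, 0.0243, 0.0], "hand": 3}
    - {"translation": [0.45, 0.1, 0.17], "rotation": [-0.009, 0.0364, 0.0], "hand": 3}
    - {"translation": [0.6, 0.14, 0.23], "rotation": [-0.012, 0.0485, 0.0], "hand": 3}
    - {"translation": [0.75, 0.18, 0.27], "rotation": [-0.015, 0.0607, 0.0], "hand": 3}
    - {"translation": [0.91, 0.21, 0.32], "rotation": [-0.018, 0.0728, 0.0], "hand": 3}
    - {"translation": [1.06, 0.25, 0.36], "rotation": [-0.0209, 0.085, 0.0], "hand": 3}
    - {"translation": [1.21, 0.28, 0.4], "rotation": [-0.0239, 0.0971, 0.0], "hand": 3}

```text
clock: 5.3
ee_pos: [0.5257, 0.0251, 0.2566]
eef_rot: [3.118, 0.378, -0.001]
contact_force: [2.8, -3.7, 5.8]
finger_gap: 0.0369
gripper_force: 22.9
```

```bash
python3 f.py; python3 rows.py .70 .12 8 0 0
```

```text
t 5.3 F [ 2.76 -3.66  5.8 ] gap 0.036944671930240654 FX,FY,FZ 1.8087475727435174 -4.2138541501064735 5.800083844620646
grip rel -0.0325970770796038 0.14762896755508037 r 0.15118492482887508 crank 0.7060093168870618 tilt -0.0005711842511301811
radial 5.2736772966645855 tang(load +) 3.0167645180191784 ee [0.5257 0.0251 0.2566] wt -0.5838654159749798 j [-0.33  0.33  0.23  2.03 -0.11  0.78 -1.37]
{"translation": [0.18, 0.05, 0.05], "rotation": [-0.0036, 0.0146, 0.0], "hand": 3}, {"translation": [0.37, 0.09, 0.09], "rotation": [-0.0072, 0.0291, 0.0], "hand": 3}, {"translation": [0.56, 0.14, 0.13], "rotation": [-0.0108, 0.0437, 0.0], "hand": 3}, {"translation": [0.74, 0.18, 0.17], "rotation": [-0.0144, 0.0583, 0.0], "hand": 3}, {"translation": [0.93, 0.23, 0.2], "rotation": [-0.018, 0.0728, 0.0], "hand": 3}, {"translation": [1.12, 0.28, 0.23], "rotation": [-0.0215, 0.0874, 0.0], "hand": 3}, {"translation": [1.31, 0.32, 0.26], "rotation": [-0.0251, 0.1019, 0.0], "hand": 3}, {"translation": [1.5, 0.37, 0.29], "rotation": [-0.0287, 0.1165, 0.0], "hand": 3},
```

Now 0.70 → 0.58, correcting slightly outward and along −Y.

>>> step_arm:
  moves:
    - {"translation": [0.18, 0.04, 0.06], "rotation": [-0.0036, 0.0146, 0.0], "hand": 3}
    - {"translation": [0.37, 0.08, 0.11], "rotation": [-0.0072, 0.0291, 0.0], "hand": 3}
    - {"translation": [0.56, 0.12, 0.16], "rotation": [-0.0108, 0.0437, 0.0], "hand": 3}
    - {"translation": [0.75, 0.16, 0.2], "rotation": [-0.0144, 0.0583, 0.0], "hand": 3}
    - {"translation": [0.94, 0.2, 0.23], "rotation": [-0.018, 0.0728, 0.0], "hand": 3}
    - {"translation": [1.13, 0.24, 0.26], "rotation": [-0.0215, 0.0874, 0.0], "hand": 3}
    - {"translation": [1.32, 0.28, 0.29], "rotation": [-0.0251, 0.1019, 0.0], "hand": 3}
    - {"translation": [1.51, 0.33, 0.32], "rotation": [-0.0287, 0.1165, 0.0], "hand": 3}

```text
clock: 6.1
ee_pos: [0.5408, 0.0285, 0.2598]
eef_rot: [3.098, 0.376, -0.187]
contact_force: [4.6, -3.6, 5.5]
finger_gap: 0.0371
gripper_force: 22.9
```

```bash
python3 f.py; python3 rows.py .58 .10 8 0 0
```

```text
t 6.1 F [ 4.59 -3.63  5.53] gap 0.037080793360558174 FX,FY,FZ 3.588715936507691 -4.625211613677766 5.534441870562541
grip rel -0.014574375462022005 0.15064025985736396 r 0.15134364971812372 crank 0.5851415383493377 tilt -0.12070619236164123
radial 5.1631268937756865 tang(load +) 4.105002992733418 ee [0.5408 0.0285 0.2598] wt -0.6580139315699075 j [-0.34  0.4   0.24  1.92 -0.09  0.95 -1.38]
{"translation": [0.16, 0.04, 0.02], "rotation": [-0.003, 0.0121, 0.0], "hand": 3}, {"translation": [0.32, 0.08, 0.04], "rotation": [-0.006, 0.0243, 0.0], "hand": 3}, {"translation": [0.47, 0.12, 0.05], "rotation": [-0.009, 0.0364, 0.0], "hand": 3}, {"translation": [0.63, 0.16, 0.07], "rotation": [-0.012, 0.0485, 0.0], "hand": 3}, {"translation": [0.79, 0.19, 0.08], "rotation": [-0.015, 0.0607, 0.0], "hand": 3}, {"translation": [0.95, 0.23, 0.09], "rotation": [-0.018, 0.0728, 0.0], "hand": 3}, {"translation": [1.11, 0.27, 0.09], "rotation": [-0.0209, 0.085, 0.0], "hand": 3}, {"translation": [1.26, 0.31, 0.1], "rotation": [-0.0239, 0.0971, 0.0], "hand": 3},
```

>>> step_arm:
  moves:
    - {"translation": [0.16, 0.03, 0.03], "rotation": [-0.003, 0.0121, 0.0], "hand": 3}
    - {"translation": [0.32, 0.06, 0.06], "rotation": [-0.006, 0.0243, 0.0], "hand": 3}
    - {"translation": [0.48, 0.09, 0.08], "rotation": [-0.009, 0.0364, 0.0], "hand": 3}
    - {"translation": [0.64, 0.12, 0.1], "rotation": [-0.012, 0.0485, 0.0], "hand": 3}
    - {"translation": [0.8, 0.15, 0.11], "rotation": [-0.015, 0.0607, 0.0], "hand": 3}
    - {"translation": [0.96, 0.19, 0.12], "rotation": [-0.018, 0.0728, 0.0], "hand": 3}
    - {"translation": [1.12, 0.23, 0.12], "rotation": [-0.0209, 0.085, 0.0], "hand": 3}
    - {"translation": [1.27, 0.26, 0.13], "rotation": [-0.0239, 0.0971, 0.0], "hand": 3}

```text
clock: 6.9
ee_pos: [0.5535, 0.0312, 0.2609]
eef_rot: [3.074, 0.373, -0.341]
contact_force: [5.2, -1.5, 4.1]
finger_gap: 0.0372
gripper_force: 23.2
```

```bash
python3 f.py; python3 rows.py .48 .03 4 0 0;echo; python3 rows.py .45 .03 4 0 0
```

```text
t 6.9 F [ 5.21 -1.52  4.13] gap 0.03720887486868072 FX,FY,FZ 4.691275952812009 -2.7229250947925667 4.126416732690198
grip rel 0.0004823826410599308 0.151421735998593 r 0.1514225043573114 crank 0.48550651179142656 tilt -0.22070024041936878
radial 4.141340667051062 tang(load +) 4.678106732075161 ee [0.5535 0.0312 0.2609] wt -0.8035591386387493 j [-0.34  0.46  0.24  1.83 -0.09  1.08 -1.38]
{"translation": [0.1, 0.02, 0.0], "rotation": [-0.0018, 0.0073, 0.0], "hand": 3}, {"translation": [0.19, 0.05, 0.0], "rotation": [-0.0036, 0.0146, 0.0], "hand": 3}, {"translation": [0.29, 0.07, 0.0], "rotation": [-0.0054, 0.0218, 0.0], "hand": 3}, {"translation": [0.38, 0.09, 0.0], "rotation": [-0.0072, 0.0291, 0.0], "hand": 3}, 
{"translation": [0.1, 0.02, -0.0], "rotation": [-0.0018, 0.0073, 0.0], "hand": 3}, {"translation": [0.19, 0.05, -0.0], "rotation": [-0.0036, 0.0146, 0.0], "hand": 3}, {"translation": [0.29, 0.07, -0.0], "rotation": [-0.0054, 0.0218, 0.0], "hand": 3}, {"translation": [0.38, 0.09, -0.01], "rotation": [-0.0072, 0.0291, 0.0], "hand": 3},
```

The load is now 4.7 N at crank ≈ 0.49, inside the stop's possible range. I'll look at the gap between boom and stop to judge the remaining travel.

```bash
python3 - <<'E'
from h import *
b=shot('side','d3');a=shot('scene','s3')
B=cv2.resize(b['image'][180:300,300:430],None,fx=3,fy=3,interpolation=2)
A=cv2.resize(a['image'][150:270,230:360],None,fx=3,fy=3,interpolation=2)
cv2.imwrite('pics/c3.png',np.hstack([B,A])[:,:,::-1])
E
```

```text
(no output)
```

View pics/c3.png

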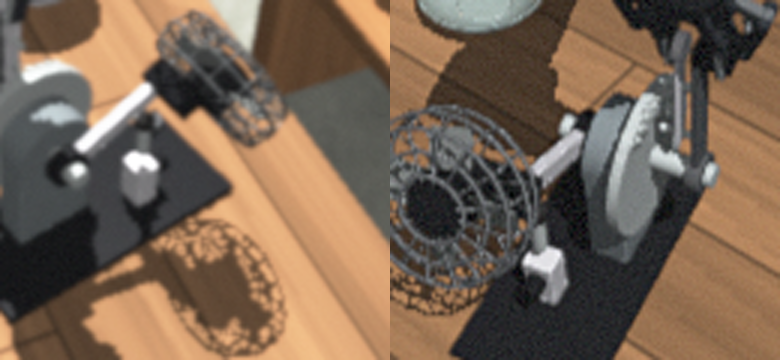

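In the side crop, the boom runs from the hub (72,163) to (155,90). The stop's rubber tip tops out near (152,113), just below the boom's lower edge. I'll intersect these with the boom's plane.

```bash
python3 - <<'E'
from h import *
b=load('d3')
y=np.radians(13.85);X=np.array([np.cos(y),np.sin(y),0]);Y=np.array([-np.sin(y),np.cos(y),0])
for Yc in(-.225,-.235):
  for n,(u,v) in dict(hub=(72,163),stoptop=(152,113),boom_c=(150,93),boom_lo=(157,97),boomlo_near=(95,152),stopbase=(140,195),blockTop=(140,160)).items():
    o,d=ray(b,300+u/3,180+v/3); p=o+d*(Yc-o@Y)/(d@Y); q=np.array([p@X-.549,p[2]-.13]); print(Yc,n,q.round(4),np.hypot(*q).round(3),np.degrees(np.arctan2(q[1],q[0])).round(1))
E
```

```text
-0.225 hub [-0.0069  0.0213] 0.022 107.9
-0.225 stoptop [0.095  0.0262] 0.099 15.4
-0.225 boom_c [0.0894 0.0599] 0.108 33.8
-0.225 boom_lo [0.0996 0.0473] 0.11 25.4
-0.225 boomlo_near [0.022  0.0173] 0.028 38.1
-0.225 stopbase [ 0.0898 -0.1044] 0.138 -49.3
-0.225 blockTop [ 0.0847 -0.041 ] 0.094 -25.8
-0.235 hub [-0.0151  0.0371] 0.04 112.1
-0.235 stoptop [0.0851 0.042 ] 0.095 26.3
-0.235 boom_c [0.0796 0.0752] 0.109 43.4
-0.235 boom_lo [0.0897 0.0627] 0.109 35.0
-0.235 boomlo_near [0.0133 0.0332] 0.036 68.1
-0.235 stopbase [ 0.08   -0.0864] 0.118 -47.2
-0.235 blockTop [ 0.075 -0.024] 0.079 -17.8
```

About 10–12° (≈0.18 rad, ±0.05) remain before contact. I'll go 0.08 rad further, then take small steps.

>>> step_arm:
  moves:
    - {"translation": [0.16, 0.03, 0.01], "rotation": [-0.003, 0.0121, 0], "hand": 3}
    - {"translation": [0.32, 0.06, 0.01], "rotation": [-0.006, 0.0243, 0], "hand": 3}
    - {"translation": [0.48, 0.1, 0.02], "rotation": [-0.009, 0.0364, 0], "hand": 3}
    - {"translation": [0.64, 0.13, 0.01], "rotation": [-0.012, 0.0485, 0], "hand": 3}
    - {"translation": [0.8, 0.17, 0], "rotation": [-0.015, 0.0607, 0], "hand": 3}
    - {"translation": [1.02, 0.22, -0.01], "rotation": [-0.0192, 0.0777, 0], "hand": 3}
    - {"translation": [1.02, 0.22, -0.01], "rotation": [-0.0192, 0.0777, 0], "hand": 3}

```text
clock: 7.7
ee_pos: [0.5643, 0.0336, 0.2608]
eef_rot: [3.048, 0.371, -0.461]
contact_force: [5.2, -2.3, 6.3]
finger_gap: 0.0369
gripper_force: 22.9
```

```bash
python3 f.py; python3 rows.py .405 .03 3 0 0
```

```text
t 7.7 F [ 5.17 -2.33  6.26] gap 0.03691136640920129 FX,FY,FZ 4.458494152937446 -3.502690893484588 6.2620280097726315
grip rel 0.013192583597213092 0.15085079838976462 r 0.1514265750679149 crank 0.40145961596058743 tilt -0.3004863529506289
radial 6.626650448862988 tang(load +) 3.895981100510926 ee [0.5643 0.0336 0.2608] wt -0.908741841319303 j [-0.33  0.51  0.25  1.75 -0.08  1.19 -1.39]
{"translation": [0.13, 0.03, -0.01], "rotation": [-0.0024, 0.0097, 0.0], "hand": 3}, {"translation": [0.25, 0.06, -0.02], "rotation": [-0.0048, 0.0194, 0.0], "hand": 3}, {"translation": [0.38, 0.09, -0.02], "rotation": [-0.0072, 0.0291, 0.0], "hand": 3},
```

>>> step_arm:
  moves:
    - {"translation": [0.13, 0.02, 0.01], "rotation": [-0.0024, 0.0097, 0], "hand": 3}
    - {"translation": [0.26, 0.05, 0.01], "rotation": [-0.0048, 0.0194, 0], "hand": 3}
    - {"translation": [0.39, 0.08, 0.01], "rotation": [-0.0072, 0.0291, 0], "hand": 3}
    - {"translation": [0.39, 0.08, 0.01], "rotation": [-0.0072, 0.0291, 0], "hand": 3}

```text
clock: 8.1
ee_pos: [0.5679, 0.0344, 0.2606]
eef_rot: [3.037, 0.369, -0.507]
contact_force: [5.7, -1.9, 3.0]
finger_gap: 0.0369
gripper_force: 22.9
```

```bash
python3 f.py; python3 rows.py .37 .02 2 0 0
```

```text
t 8.1 F [ 5.7  -1.91  2.98] gap 0.03686568442576792 FX,FY,FZ 5.080385308473541 -3.215753790890502 2.9751414515701717
grip rel 0.01740517165803679 0.15046283515760306 r 0.15146618356619987 crank 0.37352651209438403 tilt -0.3308150969620565
radial 3.5392269321079737 tang(load +) 4.704854329567117 ee [0.5679 0.0344 0.2606] wt -1.1099646406566384 j [-0.33  0.53  0.25  1.73 -0.08  1.23 -1.39]
{"translation": [0.13, 0.03, -0.01], "rotation": [-0.0024, 0.0097, 0.0], "hand": 3}, {"translation": [0.25, 0.06, -0.02], "rotation": [-0.0048, 0.0194, 0.0], "hand": 3},
```

>>> step_arm:
  moves:
    - {"translation": [0.13, 0.02, -0.01], "rotation": [-0.0024, 0.0097, 0], "hand": 3}
    - {"translation": [0.25, 0.05, -0.01], "rotation": [-0.0048, 0.0194, 0], "hand": 3}
    - {"translation": [0.25, 0.05, -0.01], "rotation": [-0.0048, 0.0194, 0], "hand": 3}

```text
clock: 8.4
ee_pos: [0.5703, 0.0349, 0.2604]
eef_rot: [3.03, 0.368, -0.537]
contact_force: [6.3, -2.1, 2.9]
finger_gap: 0.0372
gripper_force: 22.9
```

```bash
python3 f.py; python3 rows.py .35 .02 2 0 0
```

```text
t 8.4 F [ 6.26 -2.06  2.89] gap 0.03718988839857789 FX,FY,FZ 5.584314525778871 -3.4971020559491053 2.8900181324640215
grip rel 0.020326593893754796 0.15014255465275578 r 0.1515122342815173 crank 0.35412835454467384 tilt -0.35081741604171773
radial 3.6130732381933925 tang(load +) 5.14611264006594 ee [0.5703 0.0349 0.2604] wt -1.2005095978553115 j [-0.33  0.55  0.25  1.71 -0.08  1.25 -1.39]
{"translation": [0.13, 0.03, -0.01], "rotation": [-0.0024, 0.0097, 0.0], "hand": 3}, {"translation": [0.25, 0.06, -0.03], "rotation": [-0.0048, 0.0194, 0.0], "hand": 3},
```

>>> step_arm:
  moves:
    - {"translation": [0.13, 0.02, -0.01], "rotation": [-0.0024, 0.0097, 0], "hand": 3}
    - {"translation": [0.25, 0.05, -0.02], "rotation": [-0.0048, 0.0194, 0], "hand": 3}
    - {"translation": [0.25, 0.05, -0.02], "rotation": [-0.0048, 0.0194, 0], "hand": 3}

```text
clock: 8.7
ee_pos: [0.5728, 0.0355, 0.2602]
eef_rot: [3.022, 0.367, -0.567]
contact_force: [6.1, -1.9, 3.1]
finger_gap: 0.0367
gripper_force: 23.0
```

```bash
python3 f.py; python3 rows.py .33 .015 2 0 0
```

```text
t 8.7 F [ 6.09 -1.94  3.14] gap 0.03671003552186238 FX,FY,FZ 5.445112547995699 -3.33873173947892 3.136692955596784
grip rel 0.02327351182134907 0.14975365478119762 r 0.15155135589239901 crank 0.3345136023266888 tilt -0.3708124775771707
radial 3.9356831997259896 tang(load +) 4.898825482646355 ee [0.5728 0.0355 0.2602] wt -1.2073219503687695 j [-0.33  0.56  0.25  1.69 -0.08  1.28 -1.39]
{"translation": [0.09, 0.02, -0.01], "rotation": [-0.0018, 0.0073, 0.0], "hand": 3}, {"translation": [0.19, 0.05, -0.03], "rotation": [-0.0036, 0.0146, 0.0], "hand": 3},
```

>>> step_arm:
  moves:
    - {"translation": [0.09, 0.02, -0.01], "rotation": [-0.0018, 0.0073, 0], "hand": 3}
    - {"translation": [0.19, 0.04, -0.02], "rotation": [-0.0036, 0.0146, 0], "hand": 3}
    - {"translation": [0.19, 0.04, -0.02], "rotation": [-0.0036, 0.0146, 0], "hand": 3}

```text
clock: 9.0
ee_pos: [0.5747, 0.0359, 0.2599]
eef_rot: [3.016, 0.367, -0.589]
contact_force: [6.2, -1.5, 2.4]
finger_gap: 0.037
gripper_force: 23.1
```

```bash
python3 f.py|grep -v grip; python3 rows.py .315 .015 2 0 0
```

```text
t 9.0 F [ 6.24 -1.52  2.37] gap 0.03703838691808516 FX,FY,FZ 5.694959535755358 -2.9654014923740593 2.369318658507203
radial 3.2916832860509255 tang(load +) 5.21642177778736 ee [0.5747 0.0359 0.2599] wt -1.2810706633009923 j [-0.33  0.57  0.25  1.68 -0.08  1.29 -1.39]
{"translation": [0.09, 0.02, -0.01], "rotation": [-0.0018, 0.0073, 0.0], "hand": 3}, {"translation": [0.19, 0.05, -0.03], "rotation": [-0.0036, 0.0146, 0.0], "hand": 3},
```

>>> step_arm:
  moves:
    - {"translation": [0.09, 0.02, -0.01], "rotation": [-0.0018, 0.0073, 0], "hand": 3}
    - {"translation": [0.19, 0.04, -0.03], "rotation": [-0.0036, 0.0146, 0], "hand": 3}
    - {"translation": [0.19, 0.04, -0.03], "rotation": [-0.0036, 0.0146, 0], "hand": 3}

```text
clock: 9.3
ee_pos: [0.5766, 0.0363, 0.2597]
eef_rot: [3.01, 0.366, -0.612]
contact_force: [7.0, -1.9, 3.7]
finger_gap: 0.037
gripper_force: 23.1
```

```bash
python3 f.py|grep -v grip; python3 rows.py .30 .015 2 0 0
```

```text
t 9.3 F [ 6.96 -1.88  3.71] gap 0.037020412436023976 FX,FY,FZ 6.304266781188089 -3.4909003333996775 3.709696157606444
radial 4.798638339514438 tang(load +) 5.520751336248875 ee [0.5766 0.0363 0.2597] wt -1.303526001909571 j [-0.33  0.58  0.25  1.66 -0.08  1.31 -1.39]
{"translation": [0.09, 0.02, -0.02], "rotation": [-0.0018, 0.0073, 0.0], "hand": 3}, {"translation": [0.19, 0.05, -0.03], "rotation": [-0.0036, 0.0146, 0.0], "hand": 3},
```

>>> step_arm:
  moves:
    - {"translation": [0.09, 0.02, -0.01], "rotation": [-0.0018, 0.0073, 0], "hand": 3}
    - {"translation": [0.19, 0.04, -0.02], "rotation": [-0.0036, 0.0146, 0], "hand": 3}
    - {"translation": [0.19, 0.04, -0.02], "rotation": [-0.0036, 0.0146, 0], "hand": 3}

```text
clock: 9.6
ee_pos: [0.5784, 0.0367, 0.2594]
eef_rot: [3.004, 0.365, -0.634]
contact_force: [7.0, -1.9, 2.4]
finger_gap: 0.0372
gripper_force: 23.2
```

```bash
python3 f.py|grep -v grip; python3 rows.py .285 .015 2 0 0
```

```text
t 9.6 F [ 7.05 -1.86  2.43] gap 0.03715613239581667 FX,FY,FZ 6.399011491184656 -3.4958493925865537 2.4301658077485757
radial 3.6440044160545115 tang(load +) 5.794332207704248 ee [0.5784 0.0367 0.2594] wt -1.2750619479871836 j [-0.33  0.59  0.25  1.65 -0.08  1.33 -1.39]
{"translation": [0.09, 0.02, -0.02], "rotation": [-0.0018, 0.0073, 0.0], "hand": 3}, {"translation": [0.19, 0.05, -0.03], "rotation": [-0.0036, 0.0146, 0.0], "hand": 3},
```

>>> step_arm:
  moves:
    - {"translation": [0.09, 0.02, -0.02], "rotation": [-0.0018, 0.0073, 0], "hand": 3}
    - {"translation": [0.19, 0.04, -0.03], "rotation": [-0.0036, 0.0146, 0], "hand": 3}
    - {"translation": [0.19, 0.04, -0.03], "rotation": [-0.0036, 0.0146, 0], "hand": 3}

```text
clock: 9.9
ee_pos: [0.5803, 0.0371, 0.2591]
eef_rot: [2.997, 0.365, -0.656]
contact_force: [6.6, -2.2, 1.1]
finger_gap: 0.037
gripper_force: 23.0
```

```bash
python3 f.py|grep -v grip; python3 rows.py .27 .015 2 0 0
```

```text
t 9.9 F [ 6.61 -2.19  1.07] gap 0.03696181893317248 FX,FY,FZ 5.890368110283193 -3.709825467958357 1.0711514015907673
radial 2.294045540207432 tang(load +) 5.530023224112666 ee [0.5803 0.0371 0.2591] wt -1.3822784727338253 j [-0.33  0.6   0.25  1.63 -0.08  1.35 -1.39]
{"translation": [0.09, 0.02, -0.02], "rotation": [-0.0018, 0.0073, 0.0], "hand": 3}, {"translation": [0.19, 0.05, -0.04], "rotation": [-0.0036, 0.0146, 0.0], "hand": 3},
```

>>> step_arm:
  moves:
    - {"translation": [0.09, 0.02, -0.02], "rotation": [-0.0018, 0.0073, 0], "hand": 3}
    - {"translation": [0.19, 0.04, -0.04], "rotation": [-0.0036, 0.0146, 0], "hand": 3}
    - {"translation": [0.19, 0.04, -0.04], "rotation": [-0.0036, 0.0146, 0], "hand": 3}

```text
clock: 10.2
ee_pos: [0.5819, 0.0375, 0.2588]
eef_rot: [2.99, 0.364, -0.679]
contact_force: [4.4, -1.9, 2.5]
finger_gap: 0.037
gripper_force: 22.8
```

```bash
python3 f.py|grep -v grip; python3 rows.py .255 .015 2 0 0
```

```text
t 10.2 F [ 4.41 -1.87  2.52] gap 0.03702376788441786 FX,FY,FZ 3.8359664569289142 -2.871990735611477 2.520450183354007
radial 3.3173870259045755 tang(load +) 3.1721051536500187 ee [0.5819 0.0375 0.2588] wt -1.112339181758874 j [-0.33  0.61  0.25  1.62 -0.08  1.37 -1.39]
{"translation": [0.09, 0.02, -0.02], "rotation": [-0.0018, 0.0073, 0.0], "hand": 3}, {"translation": [0.19, 0.05, -0.04], "rotation": [-0.0036, 0.0146, 0.0], "hand": 3},
```

The load is fading (5.5 → 3.2 N), so the boom is meeting its stop. From here the steps are very small.

>>> step_arm:
  moves:
    - {"translation": [0.04, 0.01, -0.01], "rotation": [-0.0007, 0.0029, 0], "hand": 3}
    - {"translation": [0.07, 0.02, -0.02], "rotation": [-0.0014, 0.0058, 0], "hand": 3}
    - {"translation": [0.07, 0.02, -0.02], "rotation": [-0.0014, 0.0058, 0], "hand": 3}

```text
clock: 10.5
ee_pos: [0.5821, 0.0376, 0.2588]
eef_rot: [2.988, 0.363, -0.688]
contact_force: [2.9, -1.4, 2.8]
finger_gap: 0.0372
gripper_force: 22.3
```

```bash
python3 f.py
```

```text
t 10.5 F [ 2.94 -1.41  2.76] gap 0.037192781652955725 FX,FY,FZ 2.5196013674464566 -2.0764953139202844 2.758906581392754
grip rel 0.034367448558804914 0.1476519482373696 r 0.15159887644284498 crank 0.2600041779704849 tilt -0.4526388873118274
radial 3.2582708640204103 tang(load +) 1.8285588730926872 ee [0.5821 0.0376 0.2588] wt -0.8155538846061511 j [-0.33  0.61  0.25  1.62 -0.08  1.38 -1.39]
```

>>> step_arm:
  moves:
    - {"translation": [0.04, 0.01, -0.01], "rotation": [-0.0007, 0.0029, 0], "hand": 3}
    - {"translation": [0.08, 0.02, -0.02], "rotation": [-0.0016, 0.0063, 0], "hand": 3}
    - {"translation": [0.08, 0.02, -0.02], "rotation": [-0.0016, 0.0063, 0], "hand": 3}

```text
clock: 10.8
ee_pos: [0.5824, 0.0376, 0.2587]
eef_rot: [2.985, 0.362, -0.699]
contact_force: [-0.5, -2.9, 4.1]
finger_gap: 0.0366
gripper_force: 21.8
```

```bash
python3 f.py
```

```text
t 10.8 F [-0.46 -2.87  4.14] gap 0.036588645792658026 FX,FY,FZ -1.1354732127651244 -2.6724828354537506 4.136665936550149
grip rel 0.034801518209875204 0.14752244678269166 r 0.151571824474288 crank 0.2570212546078392 tilt -0.45986504064858524
radial 3.7654418343987066 tang(load +) -2.0549336435227246 ee [0.5824 0.0376 0.2587] wt 0.04848190052620975 j [-0.33  0.62  0.25  1.61 -0.08  1.38 -1.39]
```

The load has turned to slight resistance (−2 N), so the boom rests on the stop. I'll back off 0.3 mm to balance, then let go.

>>> step_arm:
  moves:
    - {"translation": [-0.03, -0.01, 0.01], "rotation": [0.0005, -0.0022, 0], "hand": 3}
    - {"translation": [-0.03, -0.01, 0.01], "rotation": [0.0005, -0.0022, 0], "hand": 3}

```text
clock: 11.0
ee_pos: [0.5824, 0.0376, 0.2587]
eef_rot: [2.987, 0.363, -0.693]
contact_force: [-0.2, -2.7, 2.7]
finger_gap: 0.0372
gripper_force: 22.0
```

```bash
python3 f.py
```

```text
t 11.0 F [-0.22 -2.65  2.73] gap 0.03719281165633717 FX,FY,FZ -0.8513791798455086 -2.5204389880071094 2.7279077963285046
grip rel 0.03469992738972849 0.1475923256169422 r 0.15161655431340576 crank 0.25777922731761493 tilt -0.45618711510052606
radial 2.46065122437596 tang(load +) -1.4531080500504212 ee [0.5824 0.0376 0.2587] wt -0.13064999260966392 j [-0.33  0.62  0.25  1.61 -0.08  1.38 -1.39]
```

The forces are nearly balanced. I'll open the fingers gently with the arm still.

>>> step_arm:
  moves:
    - {"translation": [0, 0, 0], "rotation": [0, 0, 0], "hand": 4.0}
    - {"translation": [0, 0, 0], "rotation": [0, 0, 0], "hand": 4.5}
    - {"translation": [0, 0, 0], "rotation": [0, 0, 0], "hand": 5.0}
    - {"translation": [0, 0, 0], "rotation": [0, 0, 0], "hand": 5.6}
    - {"translation": [0, 0, 0], "rotation": [0, 0, 0], "hand": 6.5}
    - {"translation": [0, 0, 0], "rotation": [0, 0, 0], "hand": 7.5}
    - {"translation": [0, 0, 0], "rotation": [0, 0, 0], "hand": 7.5}

```text
clock: 11.7
ee_pos: [0.5828, 0.038, 0.2588]
eef_rot: [2.987, 0.363, -0.692]
contact_force: [0.2, 0.3, -0.3]
finger_gap: 0.0749
gripper_force: 0.0
```

```bash
python3 f.py
```

```text
t 11.7 F [ 0.16  0.28 -0.33] gap 0.07490641936564453 FX,FY,FZ 0.22496463430204522 0.2292068367605408 -0.32911894169822453
grip rel 0.03519282416468561 0.1476225120391934 r 0.15175948383362498 crank 0.25466307052794757 tilt -0.4554718795996573
radial -0.26797813940572524 tang(load +) 0.2951543346655406 ee [0.5828 0.038  0.2588] wt -0.43005565992451145 j [-0.33  0.62  0.25  1.61 -0.08  1.38 -1.39]
```

The hand is free. I'll retract along the tool axis and look.

>>> step_arm:
  moves:
    - {"translation": [0.9, 0.2, 1.8], "rotation": [0, 0, 0], "hand": 7.5}
    - {"translation": [1.7, 0.4, 3.6], "rotation": [0, 0, 0], "hand": 7.5}
    - {"translation": [3.0, 0.7, 6.3], "rotation": [0, 0, 0], "hand": 7.5}
    - {"translation": [4.3, 1.1, 9], "rotation": [0, 0, 0], "hand": 7.5}
    - {"translation": [5, 1.2, 12], "rotation": [0, 0, 0], "hand": 7.5}
    - {"translation": [5, 1.2, 15], "rotation": [0, 0, 0], "hand": 7.5}
    - {"translation": [5, 1.2, 15], "rotation": [0, 0, 0], "hand": 7.5}

```text
clock: 12.4
ee_pos: [0.634, 0.0495, 0.4127]
eef_rot: [2.989, 0.362, -0.683]
contact_force: [-0.1, -0.3, -0.2]
finger_gap: 0.075
gripper_force: 0.0
```

```bash
python3 - <<'E'
from h import *
b=shot('side','d4');a=shot('scene','s4')
B=cv2.resize(b['image'][160:300,260:430],None,fx=2.3,fy=2.3,interpolation=2)
A=cv2.resize(a['image'][120:260,220:390],None,fx=2.3,fy=2.3,interpolation=2)
cv2.imwrite('pics/c4.png',np.hstack([B,A])[:,:,::-1])
E
```

```text
(no output)
```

View pics/c4.png

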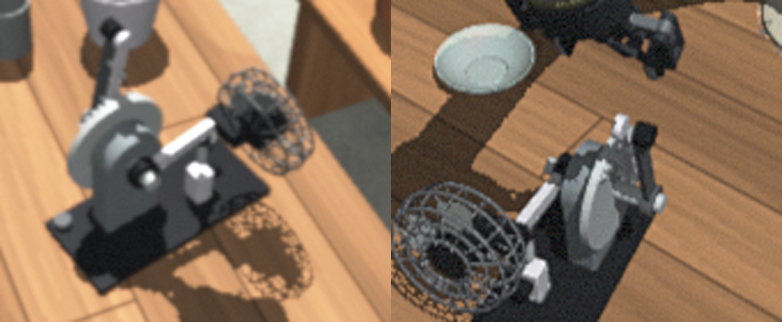

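In the side crop, the boom lies on the stop's tip near (208,143). The crank stands free with its knobs apart at (620,127) and (645,135) in the scene crop, and the hand is clear. I'll hand in.

```bash
python3 -c "
from plant import arm
print(arm.sign_off())"
```

```text
the job is handed in; nothing more can be done
None
```

The fan was let down slowly until its boom rested on the rubber stop (crank at about 0.26). The trigger was then let go, the hand lifted clear without touching the mug, dish, planter or tongs, and the job handed in at about 12.5 s; I did not check separately that the pawl dropped back.

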